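Lock the intake filter onto the forge blower

TASK

Fit the clean filter canister onto the forge blower: stand it in the intake collar so that its two lugs drop into the collar's slots, push it down against the spring, twist it a quarter turn clockwise (seen from above) and let it spring back up into its locking notches, then let go. Feel for the slots and never force it (keep the force on the blower well below 60 N, pushing or twisting), and leave the tools and the tin on the bench alone.

Things in the scene. Friction and masses are not known exactly. Their poses are not given: they have to be found in the camera images.
- canister_grip (a point): Loose filter canister (0.28 to 0.46 kg) upright on the bench, 99 mm tall. Point on its axis, 85 mm above its underside, in the black grip bar on top: bar 14 mm thick (y), 52 mm long (x), from 61 to 99 mm above the underside. Pinch it across y. Under the bar a round steel can, 64 mm across, from 16 to 61 mm above the underside; its flat top is the lowest the fingertips can go.
- canister: The same canister; origin at the centre of its underside, z up. Below the can a spigot 44 mm across, 16 mm long, with two lugs at its foot pointing along +x and -x, in line with the grip bar: 9 mm wide, 5 mm tall, flush with the underside, 58 mm over their tips. A half turn makes no difference.
- blower: Forge blower, fixed to the bench: flat green round housing 150 mm across, 90 mm high, outlet duct to 139 mm out along its own +x; on its top centre an aluminium bayonet collar, 74 mm across, 24 mm high. Origin on the bench under the collar's centre, z up.
- intake (a point): Centre of the collar's upper rim, 114 mm above the bench, blower's axes. Bore 48 mm; two opposite slots, 13 mm wide, 62 mm end to end, admit the lugs (2 mm or 4 deg to spare each way). The collar is clamped with the slots' line turned anticlockwise, seen from above, from the blower's x axis by an unknown angle of 11 to 69 deg (not in this pose): see or feel. Off the slots the lugs stand on the rim.
- shutter_rest (a point): Point on the collar's axis 1 mm below the rim, where the spigot meets a spring shutter: 4 N at first, plus 0.6 N per mm of push. Lugs can turn only with the canister's underside 13 to 16 mm below the rim (spring 11 to 13 N); at 16 mm the can lands hard on the rim. Let go unlocked, it springs back up to about the rim.
- lock_level (a point): Point on the collar's axis 9.5 mm below the rim: height of the canister's underside when locked (6.5 mm gap left between can and rim). The notches are 90 deg clockwise, seen from above, from the slots (5 deg to spare each way); a solid stop is felt at about 95 deg. Anticlockwise is blocked. Once over the notches the spring lifts the canister 3.5 mm into them.
- hammer: Bystander: hammer lying on the bench, about 280 mm long; leave alone.
- horseshoe: Bystander: horseshoe lying flat, about 145 mm across; leave alone.
- tin: Bystander: grey tin, 72 mm across, 100 mm tall; leave alone.
- wrench: Bystander: wrench lying flat; leave alone.
Not all that is in view belongs to the job. Leave any blue, green or purple look-alike of the canister alone.

How it is judged:
By the outcome, as a careful person would: the job done as asked, in the order asked, and still so for the second after the job is handed in, with the robot touching nothing.
It also fails if it takes over 72 s, if anything falls off the work surface, if the arm or the gripper's body presses on something with over 40 N, if the wrist force passes 120 N, or if a joint passes its speed limit or range.

ROBOT

A 6-joint arm with a two-finger parallel gripper is mounted at the origin on the work surface. World frame = base frame: x ahead of the robot, y to its left, z up, the work surface at z = 0. Lengths are in m, angles in degrees, forces in N, time in s.
With the tool pointing down it reaches from about 0.3 to 0.75 m from the base axis. Payload 8.5 kg.
Tool frame: the origin (TCP) lies at the very end of the fingers, on their centre line; the grasp point (between the pads) lies 19 mm behind it (hold_point_z is the distance from the TCP to the grasp point, in m); z points along the fingers, y is the direction in which the jaws open and shut (so a half turn about z gives the same grasp; the last joint's range is limited). The gripper opens to 85 mm and grips with 20 to 120 N. Pads are 22 mm wide; open, the fingers measure 114 mm over their backs; the gripper's body (76 mm by 85 mm) begins 54 mm behind the grasp point. The pads swing forward as they close: fully open they stand 13 mm farther back than shut.
Start: joints at [51.377, 21.807, 74.336, -0, 83.858, -12.336], TCP at [0.244, 0.493, 0.231] pointing down, gripper open.
Joint ranges: [-178.18, 178.18], [-50.72, 133.34], [12.68, 142.11], [-81.47, 261.47], [9.98, 163.14], [-165.26, 165.26]. Speed limits (degrees/s): [136.94, 136.94, 180, 180, 180, 180].

INTERFACE

Orientations are given as a 3x3 rotation matrix whose columns are the frame's x, y, z axes.
In Python, from rig import observe, get_image, close_job, hold_point_z gives the robot as it stands. The module is installed in compiled form; this text tells all that it offers.
- The arm moves only by the tool jog_arm, never from a script. Its arguments are lists of equal length, an entry for each row: "travel": the shift along the world's x, y, z in m, a list of three; "dr": the turn, a rotation vector about the world's x, y, z in rad, a list of three. In form: {"travel": [[x, y, z], ...], "dr": [[rx, ry, rz], ...]}. A call has 1 to 20 rows; each row shifts and turns the commanded pose from where the row before left it; what a row does not reach is not made up. A row lasts 1/12 s, in which the tool goes at most 41.7 mm and 7.16 degrees, less where a joint would pass 70% of its speed; a pose out of reach is approached as far as the arm can. A call with a gripper value outside its range is refused whole. "jaw" is the finger opening in m, from 0 to 0.0854, set as the call begins (left out, the last holds). The fingers move at their own pace and stop on an object; "newtons" is the grip in N (left out, the last holds). Time passes only in rows, so rows that do not move let the fingers close. It gives the time, the measured TCP pose, the force and the opening at its end, in the units of the state.
- observe(): the state, without advancing time (a new reading comes with each control period).
- get_image(name): name is "scene" or "top"; returns a dict with "color" (400x640x3 uint8, red, green, blue), "fovy" (degrees; the focal length in pixels is half the picture's height over the tangent of half this angle, whatever the lens; pixels are square), "cx", "cy" (the principal point, pixels), "R" (3x3) and "t" (3): a world point X has camera coordinates R X + t. Camera axes: x right, y down, z forward; pixel columns grow to the right and rows downward; lengths in m; the calibration is good to about 2 mm. A picture is of the moment at which its call begins. There is no depth.
- close_job(): hands the job in, once; it reports no verdict.
The state is a dict: "time_s": time; "q": joint angles; "qvel": joint speeds; "joint_efforts": joint torques, N m; "position": TCP position; "tool_rot": TCP orientation; "ft_force": force on the tool from outside, world axes, zero at the start; "wrist_torque": the same for the moment, N m; "grip_width": finger opening in m.
Only numpy, scipy, OpenCV 4.12 (cv2) and the standard library are available. Lean on these libraries where they do the work, as an engineer would, in place of code of your own. Each camera call takes 0.05 s, during which the arm holds its last target.

## Working session

There is one attempt and no reset: what is moved stays moved. The work goes in short steps, Python scripts to look and compute and a tool call to move; the robot and the scene stay as the last step left them, time stands still between calls to the robot, and variables do not carry over. Pictures are saved under pics/ and viewed, and the job is handed in when it is done.

Besides the shell and the picture viewer there is one more tool, called after ">>>" by a JSON object that holds its "op" and its "data". jog_arm: Moves the arm, as the interface text tells. Its arguments: {"type":"object","properties":{"travel":{"type":"array"},"dr":{"type":"array"},"jaw":{"type":"number"},"newtons":{"type":"number"}},"required":["travel","dr"]}

```bash
mkdir -p pics
cat > h.py <<'E'
import numpy as np, cv2
from rig import *
def snap(n,f):
    d=get_image(n); cv2.imwrite('pics/'+f+'.png',d['color'][:,:,::-1]); np.save('pics/'+f+'.npy',d,allow_pickle=True); return d
def load(f): return np.load('pics/'+f+'.npy',allow_pickle=True).item()
def K(d):
    f=200/np.tan(np.radians(d['fovy'])/2); return f
def ray(d,u,v):
    f=K(d);R=np.array(d['R']);t=np.array(d['t'])
    return -R.T@t, R.T@np.array([(u-d['cx'])/f,(v-d['cy'])/f,1])
def onz(d,u,v,z):
    o,r=ray(d,u,v); return o+r*(z-o[2])/r[2]
def proj(d,X):
    c=np.array(d['R'])@np.array(X)+np.array(d['t']); return K(d)*c[0]/c[2]+d['cx'],K(d)*c[1]/c[2]+d['cy']
def tri(d1,p1,d2,p2):
    o1,r1=ray(d1,*p1);o2,r2=ray(d2,*p2)
    A=np.stack([r1,-r2],1);s=np.linalg.lstsq(A,o2-o1,rcond=None)[0]
    a=o1+s[0]*r1;b=o2+s[1]*r2
    return (a+b)/2,np.linalg.norm(a-b)
E
python3 - <<'E'
from h import *
for n in('scene','top'):
    d=snap(n,n+'0'); print(n,d['color'].shape,d['fovy'],d['cx'],d['cy'],np.round(d['R'],3).tolist(),np.round(d['t'],3), (-np.array(d['R']).T@d['t']).round(3))
s=observe();print(s['position'],np.round(s['tool_rot'],3).tolist(),s['ft_force'],s['grip_width'],s['time_s'],hold_point_z)
E
```

```text
scene (400, 640, 3) 47.96028490224246 319.8840320823976 207.15026877531633 [[0.699, 0.715, 0.004], [0.512, -0.497, -0.7], [-0.499, 0.492, -0.714]] [-0.41  -0.231  1.832] [ 1.318 -0.722  1.147]
top (400, 640, 3) 51.135110710014125 312.4403478180288 210.7563330005193 [[0.022, -0.999, -0.025], [-0.993, -0.019, -0.112], [0.112, 0.027, -0.993]] [-0.007  0.602  1.069] [ 0.479 -0.025  1.129]
[0.24342119 0.49293347 0.23078116] [[-0.897, 0.443, -0.001], [0.443, 0.897, -0.001], [0.0, -0.001, -1.0]] [-0.38651302  0.06328115  0.21573005] 0.08556369035667273 0.1 0.0187
```

View pics/scene0.png

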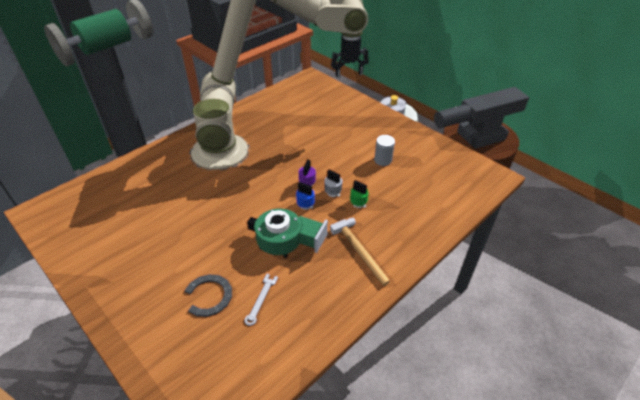

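View pics/top0.png

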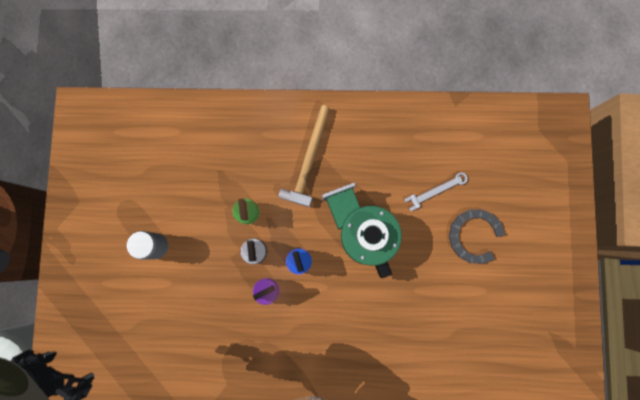

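The top view shows the steel canister at about (253,251), with blue (298,261), green (245,211) and purple (265,291) look-alikes around it. The collar is at (373,234) and the duct points towards (340,190). I'll zoom in next.

Run:
```python
from h import *
t=load('top0')['color'][:,:,::-1];s=load('scene0')['color'][:,:,::-1]
a=cv2.resize(t[180:320,210:430],None,fx=3.6,fy=3.6,interpolation=cv2.INTER_CUBIC)
cv2.imwrite('pics/ztop.png',a)
a=cv2.resize(s[150:270,235:395],None,fx=5,fy=5,interpolation=cv2.INTER_CUBIC)
cv2.imwrite('pics/zscene.png',a)
a=cv2.resize(t[204:264,333:413],None,fx=10,fy=10,interpolation=cv2.INTER_CUBIC)
cv2.imwrite('pics/zcol.png',a)
```

```text
(no output)
```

View pics/ztop.png

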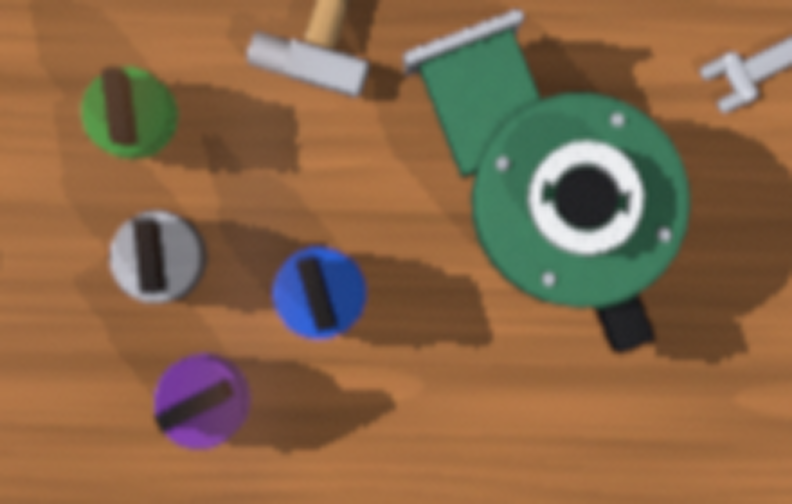

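View pics/zscene.png

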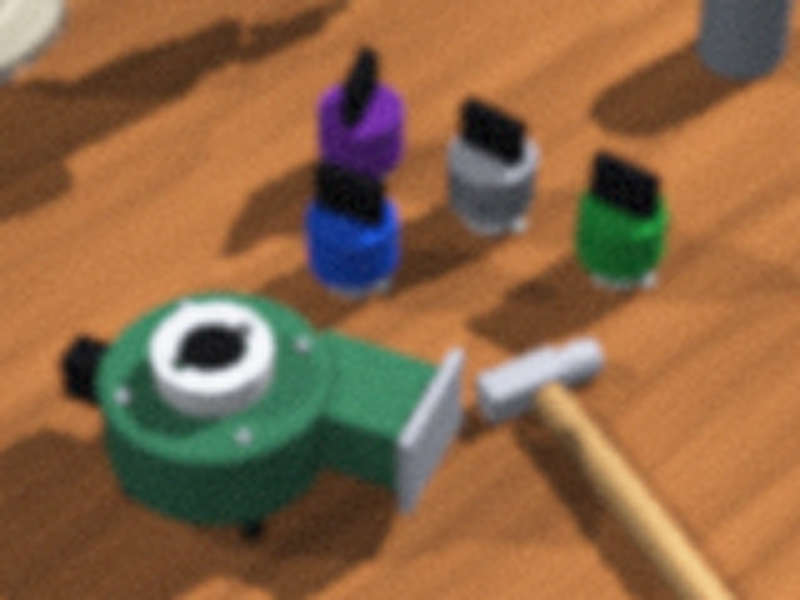

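View pics/zcol.png

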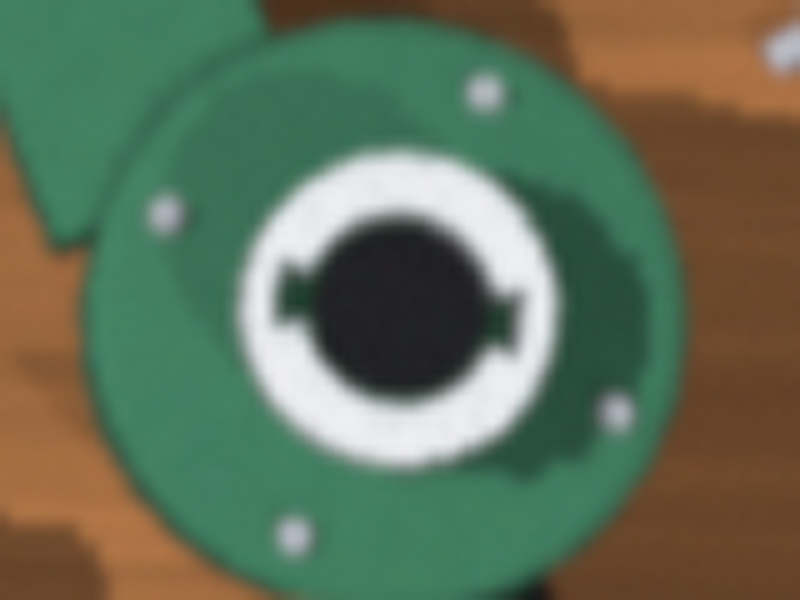

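Run:
```python
from h import *
def up(p,s,o): return ((p[0]+.5)/s-.5+o[0],(p[1]+.5)/s-.5+o[1])
T=load('top0');S=load('scene0')
# collar rim
pt=up((399,308),10,(333,204)); ps=up((212,349),5,(235,150))
print('collar tri',tri(T,pt,S,ps), onz(T,*pt,.114), onz(S,*ps,.114))
a=onz(T,*up((293,293),10,(333,204)),.114);b=onz(T,*up((503,322),10,(333,204)),.114)
print('slot T',np.degrees(np.arctan2(*(a-b)[1::-1])),np.linalg.norm(a-b),(a+b)/2)
a=onz(S,*up((181,362),5,(235,150)),.114);b=onz(S,*up((244,331),5,(235,150)),.114)
print('slot S',np.degrees(np.arctan2(*(a-b)[1::-1])),np.linalg.norm(a-b),(a+b)/2)
# blower axis
a=onz(T,*up((462,35),3.6,(210,180)),.09);print('duct end', a)
a=onz(T,*up((626,325),3.6,(210,180)),.05);print('motor', a)
# canister
pt=up((149,256),3.6,(210,180)); ps=up((494,122),5,(235,150))
print('bar top', tri(T,pt,S,ps), onz(T,*pt,.099), onz(S,*ps,.099))
a=onz(T,*up((145,222),3.6,(210,180)),.099);b=onz(T,*up((153,292),3.6,(210,180)),.099)
print('bar',np.degrees(np.arctan2(*(a-b)[1::-1])),np.linalg.norm(a-b),(a+b)/2)
pt=up((157,256),3.6,(210,180));print('can top',onz(T,*pt,.061))
for n,p,z in(('blue',(317,292),.08),('green',(122,110),.08),('purple',(200,402),.08)): print(n,onz(T,*up(p,3.6,(210,180)),z))
img=T['color'].astype(int)
# bright mask collar
for n,d,thr in(('T',T,190),('S',S,200)):
    m=(d['color'].min(2)>thr).astype(np.uint8)
    cs,_=cv2.findContours(m,cv2.RETR_EXTERNAL,cv2.CHAIN_APPROX_NONE)
    for c in cs:
        if len(c)>30:
            e=cv2.fitEllipse(c);print(n,len(c),np.round(e[0],2),np.round(e[1],1),onz(d,*e[0],.114))
```

```text
collar tri (array([ 0.53888236, -0.14345161,  0.11132842]), np.float64(0.0010545736911299894)) [ 0.53838993 -0.14354711  0.114     ] [ 0.5412492  -0.14455586  0.114     ]
slot T 83.26611425818751 0.05104526464538121 [ 0.53850907 -0.14327949  0.114     ]
slot S -99.10599262333021 0.04623884387365004 [ 0.53986263 -0.14278429  0.114     ]
duct end [ 0.65110483 -0.05935789  0.09      ]
motor [ 0.45212578 -0.1796633   0.05      ]
bar top (array([0.49381348, 0.15532637, 0.08908067]), np.float64(0.002819153718016046)) [0.49278401 0.1525103  0.099     ] [0.50227343 0.14832723 0.099     ]
bar 8.760869149317715 0.04809243645821176 [0.49216692 0.15249395 0.099     ]
can top [0.49342236 0.15335966 0.061     ]
blue [0.47071877 0.03796219 0.08      ]
green [0.5950248  0.17881974 0.08      ]
purple [0.39374241 0.11668031 0.08      ]
T 57 [  7.16 348.81] [16.6 21.4] [0.24592748 0.72818349 0.114     ]
T 70 [139.38 244.5 ] [24.3 25.7] [0.50193345 0.42481204 0.114     ]
T 84 [372.44 234.35] [29.3 29.5] [ 0.53837744 -0.14352601  0.114     ]
S 103 [261.34 295.39] [16.7 39. ] [ 0.72479384 -0.35713252  0.114     ]
S 43 [341.21 223.37] [ 3.3 23.2] [ 0.69320259 -0.01238582  0.114     ]
S 57 [276.92 219.11] [16.6 22.8] [ 0.54010985 -0.14392337  0.114     ]
S 39 [385.37 140.02] [ 9.9 16.3] [0.51498397 0.41512661 0.114     ]
S 37 [410.15 112.41] [ 8.2 15.9] [0.46659634 0.62979122 0.114     ]
```

```bash
cat > ov.py <<'E'
from h import *
def box(p,yaw,z0,z1,lx,ly):
    c,s=np.cos(yaw),np.sin(yaw);o=[]
    for z in(z0,z1):
        o.append([[p[0]+c*x-s*y,p[1]+s*x+c*y,z] for x,y in((lx,ly),(-lx,ly),(-lx,-ly),(lx,-ly))])
    return o
def ring(p,r,z): return [[p[0]+r*np.cos(a),p[1]+r*np.sin(a),z] for a in np.linspace(0,6.2832,60,endpoint=False)]
def draw(d,polys,x0,y0,w,h,s,f):
    im=cv2.resize(np.ascontiguousarray(d['color'][y0:y0+h,x0:x0+w,::-1]),None,fx=s,fy=s,interpolation=cv2.INTER_CUBIC)
    for P,col in polys:
        q=np.array([proj(d,X) for X in P]); q=(q-[x0,y0]+.5)*s-.5
        cv2.polylines(im,[q.round().astype(int)],True,col,1)
    return im
E
python3 - <<'E'
from ov import *
T=load('top0');S=load('scene0')
p=(.4928,.153);y=np.radians(8.8)
P=[(b,(0,255,255)) for b in box(p,y,.061,.099,.026,.007)]+[(ring(p,.032,.061),(0,0,255)),(ring(p,.032,.016),(0,0,255))]
c=(.539,-.1436);ys=np.radians(82)
P+=[(ring(c,.037,.114),(0,0,255)),(ring(c,.024,.114),(0,0,255)),(box(c,ys,.114,.114,.031,.0065)[0],(0,255,255)),(ring(c,.075,.09),(255,0,255))]
a=draw(T,P,233,231,40,40,10,'');b=draw(S,P,315,160,40,40,10,'')
cv2.imwrite('pics/ovcan.png',np.hstack([a,b]))
a=draw(T,P,352,214,40,40,10,'');b=draw(S,P,257,200,40,40,10,'')
cv2.imwrite('pics/ovcol.png',np.hstack([a,b]))
E
```

```text
(no output)
```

View pics/ovcan.png

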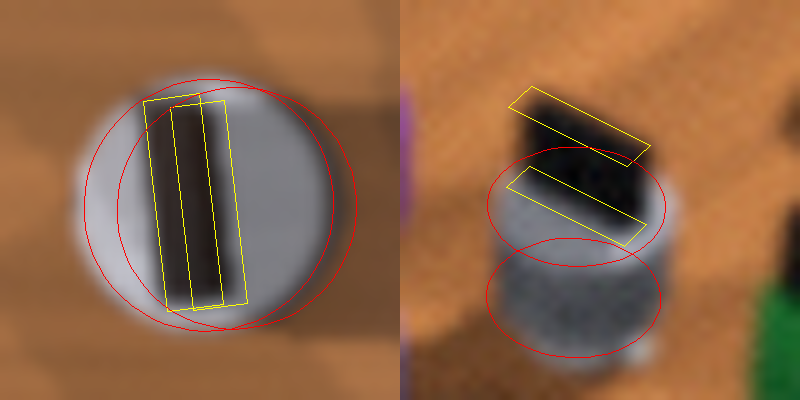

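View pics/ovcol.png

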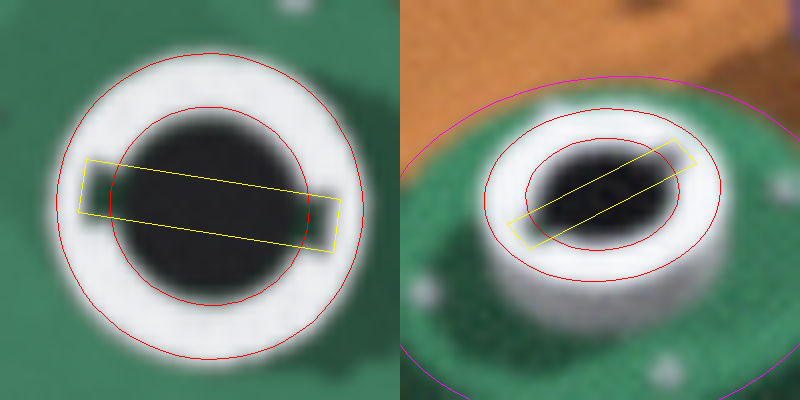

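Both views agree within about 2 px. The canister is near (0.494, 0.154) with bar yaw about 8.8°. The collar is near (0.539, -0.1435), with the slots' line at about 82° in world, which is roughly 60° from the duct axis and so within the stated range. I'm moving above the canister.

>>> {"op": "jog_arm", "data": {"travel": [[0.0125,-0.0169,-0.001],[0.0125,-0.0169,-0.001],[0.0125,-0.0169,-0.001],[0.0125,-0.0169,-0.001],[0.0125,-0.0169,-0.001],[0.0125,-0.0169,-0.001],[0.0125,-0.0169,-0.001],[0.0125,-0.0169,-0.001],[0.0125,-0.0169,-0.001],[0.0125,-0.0169,-0.001],[0.0125,-0.0169,-0.001],[0.0125,-0.0169,-0.001],[0.0125,-0.0169,-0.001],[0.0125,-0.0169,-0.001],[0.0125,-0.0169,-0.001],[0.0125,-0.0169,-0.001],[0.0125,-0.0169,-0.001],[0.0125,-0.0169,-0.001],[0.0125,-0.0169,-0.001],[0.0125,-0.0169,-0.001]], "dr": [[0,0,-0.12],[0,0,-0.12],[0,0,-0.12],[0,0,-0.12],[0,0,-0.12],[0,0,-0.12],[0,0,-0.12],[0,0,-0.12],[0,0,-0.12],[0,0,-0.12],[0,0,-0.12],[0,0,-0.12],[0,0,-0.12],[0,0,-0.12],[0,0,-0.12],[0,0,-0.12],[0,0,-0.12],[0,0,-0.12],[0,0,-0.12],[0,0,-0.12]], "jaw": 0.05}}

```text
time_s: 1.77
position: [0.4939, 0.1542, 0.211]
tool_rot: [[0.962, 0.273, -0.001], [0.273, -0.962, -0.0], [-0.001, -0.0, -1.0]]
ft_force: [-0.3, -0.3, 0.3]
grip_width: 0.0501
```

>>> {"op": "jog_arm", "data": {"travel": [[0,0,0],[0,0,0],[0,0,0],[0,0,0]], "dr": [[0,0,-0.065],[0,0,-0.064],[0,0,0],[0,0,0]]}}

```text
time_s: 2.1
position: [0.4934, 0.1551, 0.2111]
tool_rot: [[0.988, 0.155, -0.001], [0.155, -0.988, -0.0], [-0.001, -0.0, -1.0]]
ft_force: [0.3, -0.3, 0.3]
grip_width: 0.0499
```

Run:
```python
from ov import *
T=snap('top','top1');S=snap('scene','scene1')
s=observe();print(s['position'],np.round(s['tool_rot'],3).tolist(),s['ft_force'],s['grip_width'],s['time_s'],np.round(s['q'],1))
a=draw(T,[],225,225,60,60,6.6,'');b=draw(S,[],305,140,60,60,6.6,'')
cv2.imwrite('pics/v1.png',np.hstack([a,b]))
for d in (T,S): print(proj(d,s['position']))
```

```text
[0.49340772 0.15527745 0.21123938] [[0.988, 0.155, -0.0], [0.155, -0.988, 0.0], [-0.0, -0.0, -1.0]] [ 0.01654382  0.37812386 -0.28041481] 0.050110917773993076 2.2 [ 4.3 19.5 81.5  0.  79.1 85.4]
(np.float64(241.05078283436163), np.float64(249.55139814488092))
(np.float64(333.8019105797755), np.float64(146.65017789078746))
```

View pics/v1.png

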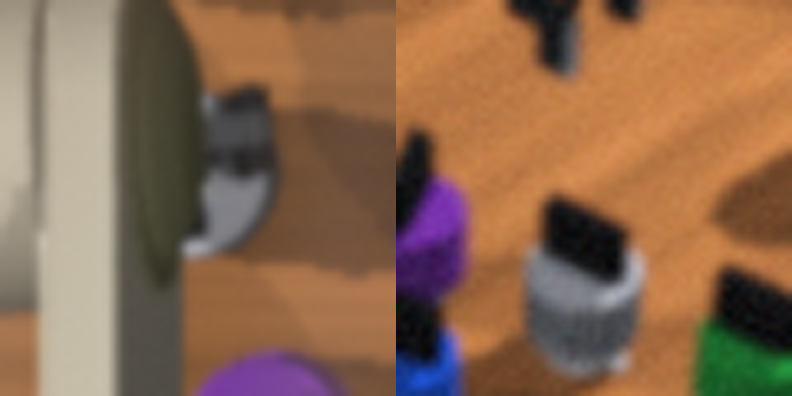

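In the scene view the fingertips appear about 1.4 px right of the projected TCP. That camera bias accounts for the mismatch, so I trust the top view. Descending.

>>> {"op": "jog_arm", "data": {"travel": [[0,0,-0.012],[0,0,-0.012],[0,0,-0.012],[0,0,-0.012],[0,0,-0.012],[0,0,-0.012],[0,0,-0.012],[0,0,-0.012],[0,0,-0.01],[0,0,-0.01],[0,0,-0.01],[0,0,-0.01],[0,0,-0.005],[0,0,-0.002],[0,0,0],[0,0,0]], "dr": [[0,0,0],[0,0,0],[0,0,0],[0,0,0],[0,0,0],[0,0,0],[0,0,0],[0,0,0],[0,0,0],[0,0,0],[0,0,0],[0,0,0],[0,0,0],[0,0,0],[0,0,0],[0,0,0]]}}

```text
time_s: 3.53
position: [0.4938, 0.1552, 0.0687]
tool_rot: [[0.988, 0.154, 0.001], [0.154, -0.988, 0.0], [0.001, 0.0, -1.0]]
ft_force: [-0.1, 0.4, 0.7]
grip_width: 0.05
```

Run:
```python
from ov import *
S=snap('scene','scene2')
s=observe();print(s['position'],s['ft_force'],s['grip_width'],s['time_s'])
cv2.imwrite('pics/v2.png',draw(S,[],300,140,70,60,8,''))
```

```text
[0.49386122 0.15517881 0.06885182] [-0.5862923  -0.68158264 -0.70090101] 0.0499428082142863 3.5833
```

View pics/v2.png

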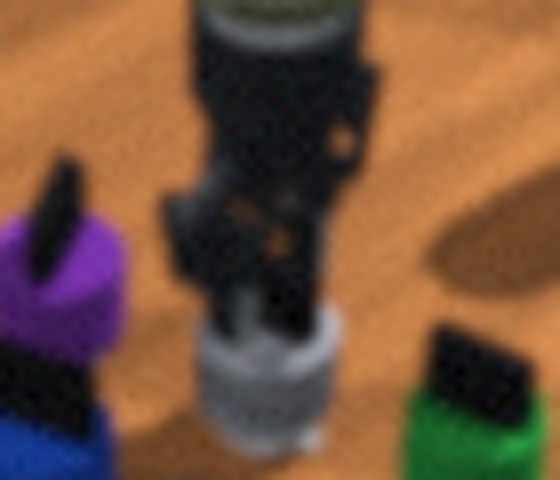

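The bar sits between the fingers. Closing the grip.

>>> {"op": "jog_arm", "data": {"travel": [[0,0,0],[0,0,0],[0,0,0],[0,0,0],[0,0,0],[0,0,0],[0,0,0],[0,0,0]], "dr": [[0,0,0],[0,0,0],[0,0,0],[0,0,0],[0,0,0],[0,0,0],[0,0,0],[0,0,0]], "jaw": 0.0, "newtons": 60}}

```text
time_s: 4.25
position: [0.4937, 0.1552, 0.0685]
tool_rot: [[0.988, 0.153, 0.0], [0.153, -0.988, 0.0], [0.0, -0.0, -1.0]]
ft_force: [-0.2, 0.9, 3.1]
grip_width: 0.0134
```

>>> {"op": "jog_arm", "data": {"travel": [[0,0,0.005],[0,0,0.012],[0,0,0.012],[0,0,0.012],[0,0,0.012],[0,0,0.012],[0,0,0.012],[0,0,0.012],[0,0,0.012],[0,0,0.012],[0,0,0.012],[0,0,0.012],[0,0,0.006],[0,0,0],[0,0,0]], "dr": [[0,0,0],[0,0,0],[0,0,0],[0,0,0],[0,0,0],[0,0,0],[0,0,0],[0,0,0],[0,0,0],[0,0,0],[0,0,0],[0,0,0],[0,0,0],[0,0,0],[0,0,0]]}}

```text
time_s: 5.5
position: [0.4933, 0.155, 0.2109]
tool_rot: [[0.988, 0.153, -0.001], [0.153, -0.988, -0.0], [-0.001, 0.0, -1.0]]
ft_force: [-0.2, 0.7, -2.1]
grip_width: 0.0132
```

Run:
```python
from ov import *
s=observe();print(s['position'],s['ft_force'],s['wrist_torque'],s['grip_width'],s['time_s'])
```

```text
[0.49333338 0.15501959 0.21088449] [-0.15564234  0.71004396 -2.13093613] [ 0.02153619 -0.02347695  0.00814385] 0.013167312052120031 5.5
```

>>> {"op": "jog_arm", "data": {"travel": [[0.00285,-0.0187,0],[0.00285,-0.0187,0],[0.00285,-0.0187,0],[0.00285,-0.0187,0],[0.00285,-0.0187,0],[0.00285,-0.0187,0],[0.00285,-0.0187,0],[0.00285,-0.0187,0],[0.00285,-0.0187,0],[0.00285,-0.0187,0],[0.00285,-0.0187,0],[0.00285,-0.0187,0],[0.00285,-0.0187,0],[0.00285,-0.0187,0],[0.00285,-0.0187,0],[0.00285,-0.0187,0],[0,0,0],[0,0,0],[0,0,0]], "dr": [[0,0,0.08],[0,0,0.08],[0,0,0.08],[0,0,0.08],[0,0,0.08],[0,0,0.08],[0,0,0.08],[0,0,0.08],[0,0,0.08],[0,0,0.08],[0,0,0.08],[0,0,0.08],[0,0,0.08],[0,0,0.08],[0,0,0.08],[0,0,0.08],[0,0,0],[0,0,0],[0,0,0]]}}

```text
time_s: 7.08
position: [0.5388, -0.1435, 0.2105]
tool_rot: [[0.138, 0.99, -0.002], [0.99, -0.138, 0.001], [0.001, -0.002, -1.0]]
ft_force: [0.4, -0.3, -2.8]
grip_width: 0.0131
```

Run:
```python
from ov import *
T=snap('top','top3');S=snap('scene','scene3')
s=observe();print(s['position'],np.round(s['tool_rot'],3).tolist(),s['ft_force'],s['wrist_torque'],s['grip_width'],s['time_s'],np.round(s['q'],1))
p=s['position'][:2];z=s['position'][2]-.0685;y=np.arctan2(s['tool_rot'][1][0],s['tool_rot'][0][0])
P=[(ring(p,.032,z+.061),(0,0,255)),(ring(p,.032,z+.016),(0,0,255)),(ring(p,.022,z),(0,255,255))]+[(b,(0,255,255)) for b in box(p,y,z,z+.005,.029,.0045)]
c=(.539,-.1436);C=[(ring(c,.037,.114),(0,0,255)),(ring(c,.037,.09),(0,0,255))]
a=draw(S,[],250,170,50,70,8,'');b=draw(S,P+C,250,170,50,70,8,'')
cv2.imwrite('pics/v3.png',np.hstack([a,b]))
cv2.imwrite('pics/v3t.png',draw(T,P,340,200,70,60,8,''))
```

```text
[ 0.53895312 -0.14323005  0.21104217] [[0.137, 0.991, -0.001], [0.991, -0.137, 0.001], [0.0, -0.001, -1.0]] [-0.93759861 -0.86691643 -2.2145326 ] [0.00663652 0.02625618 0.00083874] 0.013111619478724378 7.1833 [-27.1  23.5  75.1   0.   81.5 -19.2]
```

View pics/v3.png

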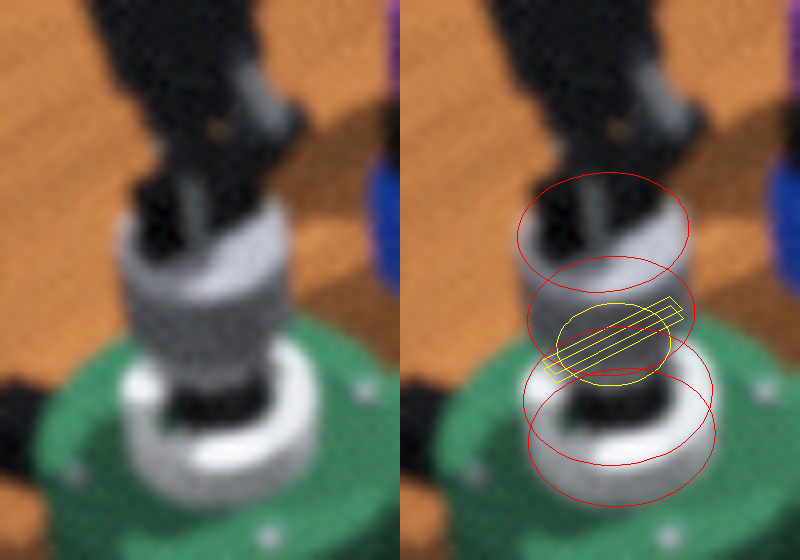

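View pics/v3t.png

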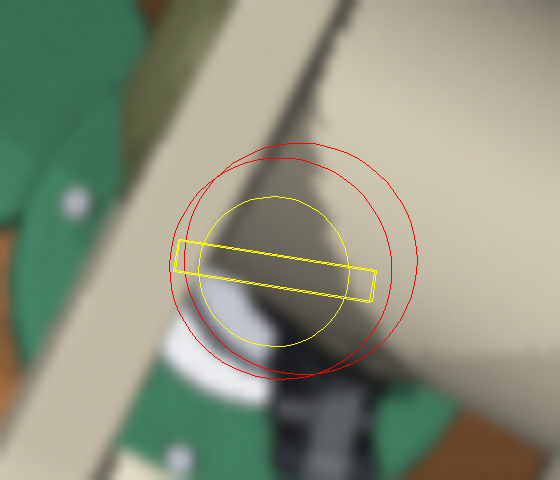

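The scene overlay puts the canister and collar within about 1 mm of where I expect them. Descending to just above the rim, then feeling with small steps.

>>> {"op": "jog_arm", "data": {"travel": [[0,0,-0.006],[0,0,-0.006],[0,0,-0.006],[0,0,-0.004],[0,0,-0.002],[0,0,0],[0,0,0]], "dr": [[0,0,0],[0,0,0],[0,0,0],[0,0,0],[0,0,0],[0,0,0],[0,0,0]]}}

```text
time_s: 7.77
position: [0.5392, -0.1441, 0.1873]
tool_rot: [[0.137, 0.991, 0.0], [0.991, -0.137, 0.0], [0.0, 0.0, -1.0]]
ft_force: [0.7, -0.7, -2.0]
grip_width: 0.0132
```

>>> {"op": "jog_arm", "data": {"travel": [[0,0,-0.001],[0,0,-0.001],[0,0,-0.001],[0,0,0]], "dr": [[0,0,0],[0,0,0],[0,0,0],[0,0,0]]}}

```text
time_s: 8.1
position: [0.5391, -0.1441, 0.1842]
tool_rot: [[0.137, 0.991, -0.0], [0.991, -0.137, 0.0], [0.0, -0.0, -1.0]]
ft_force: [0.6, -1.1, -2.4]
grip_width: 0.0136
```

>>> {"op": "jog_arm", "data": {"travel": [[0,0,-0.001],[0,0,-0.001],[0,0,0]], "dr": [[0,0,0],[0,0,0],[0,0,0]]}}

```text
time_s: 8.35
position: [0.5392, -0.1441, 0.1823]
tool_rot: [[0.137, 0.991, 0.0], [0.991, -0.137, -0.0], [-0.0, 0.0, -1.0]]
ft_force: [0.0, 0.2, -1.6]
grip_width: 0.013
```

```bash
cat > st.py <<'E'
from ov import *
s=observe();print(np.round(s['position'],4),'yaw',round(float(np.degrees(np.arctan2(s['tool_rot'][1][0],s['tool_rot'][0][0]))),2),'F',np.round(s['ft_force'],1),'M',np.round(s['wrist_torque'],2),s['grip_width'],s['time_s'])
E
python3 st.py
```

```text
[ 0.5392 -0.1441  0.1823] yaw 82.15 F [ 0.   0.2 -1.6] M [-0.06  0.07  0.03] 0.012964675800472716 8.35
```

>>> {"op": "jog_arm", "data": {"travel": [[0,0,-0.001],[0,0,0]], "dr": [[0,0,0],[0,0,0]]}}

```text
time_s: 8.52
position: [0.5392, -0.144, 0.1814]
tool_rot: [[0.137, 0.991, 0.0], [0.991, -0.137, 0.0], [0.0, 0.0, -1.0]]
ft_force: [-0.0, 0.7, -0.3]
grip_width: 0.013
```

>>> {"op": "jog_arm", "data": {"travel": [[0,0,-0.001],[0,0,0]], "dr": [[0,0,0],[0,0,0]]}}

```text
time_s: 8.68
position: [0.5392, -0.144, 0.1805]
tool_rot: [[0.137, 0.991, 0.0], [0.991, -0.137, 0.0], [0.0, 0.0, -1.0]]
ft_force: [-0.7, 1.0, 2.1]
grip_width: 0.0136
```

```bash
python3 st.py
```

```text
[ 0.5392 -0.144   0.1805] yaw 82.15 F [-0.7  1.   2.1] M [ 0.33  0.09 -0.03] 0.01358968227071474 8.6833
```

>>> {"op": "jog_arm", "data": {"travel": [[0,0,-0.001],[0,0,0]], "dr": [[0,0,0],[0,0,0]]}}

```text
time_s: 8.85
position: [0.5392, -0.1439, 0.1795]
tool_rot: [[0.136, 0.991, 0.0], [0.991, -0.136, 0.0], [0.0, 0.0, -1.0]]
ft_force: [-1.6, 2.4, 4.0]
grip_width: 0.0131
```

```bash
python3 st.py
```

```text
[ 0.5392 -0.1439  0.1795] yaw 82.16 F [-1.6  2.4  4. ] M [ 0.51  0.18 -0.06] 0.013055641744990692 8.85
```

There is a light contact force pushing towards (-x, +y). I'll yield that way and watch how the force changes.

>>> {"op": "jog_arm", "data": {"travel": [[-0.0006,0.001,0.0005],[0,0,0]], "dr": [[0,0,0],[0,0,0]]}}

```text
time_s: 9.02
position: [0.5389, -0.1435, 0.1801]
tool_rot: [[0.137, 0.991, 0.001], [0.991, -0.137, -0.001], [-0.001, 0.002, -1.0]]
ft_force: [0.8, -0.5, 1.4]
grip_width: 0.013
```

```bash
python3 st.py
```

```text
[ 0.5389 -0.1435  0.1801] yaw 82.15 F [ 0.8 -0.5  1.4] M [-0.06 -0.21 -0.  ] 0.012996299550776396 9.0167
```

>>> {"op": "jog_arm", "data": {"travel": [[-0.0005,0.001,0],[0,0,0]], "dr": [[0,0,0],[0,0,0]]}}

```text
time_s: 9.18
position: [0.5383, -0.1424, 0.18]
tool_rot: [[0.137, 0.991, 0.001], [0.991, -0.137, -0.001], [-0.001, 0.001, -1.0]]
ft_force: [1.0, -1.3, 2.1]
grip_width: 0.0134
```

```bash
python3 st.py
```

```text
[ 0.5383 -0.1424  0.18  ] yaw 82.14 F [ 1.  -1.3  2.1] M [-0.29 -0.39  0.02] 0.013395875098271082 9.1833
```

>>> {"op": "jog_arm", "data": {"travel": [[0.0004,-0.0008,0],[0,0,-0.001],[0,0,-0.0005],[0,0,0]], "dr": [[0,0,0],[0,0,0],[0,0,0],[0,0,0]]}}

```text
time_s: 9.52
position: [0.5385, -0.1428, 0.1782]
tool_rot: [[0.137, 0.991, -0.0], [0.991, -0.137, 0.0], [0.0, -0.0, -1.0]]
ft_force: [0.4, 0.3, 3.5]
grip_width: 0.0132
```

```bash
python3 st.py
```

```text
[ 0.5385 -0.1428  0.1782] yaw 82.15 F [0.4 0.3 3.5] M [ 0.16 -0.17  0.02] 0.013199661650169153 9.5167
```

>>> {"op": "jog_arm", "data": {"travel": [[0,0,-0.001],[0,0,0]], "dr": [[0,0,0],[0,0,0]]}}

```text
time_s: 9.68
position: [0.5385, -0.1428, 0.1772]
tool_rot: [[0.137, 0.991, -0.0], [0.991, -0.137, 0.0], [0.0, -0.0, -1.0]]
ft_force: [0.2, 1.2, 4.2]
grip_width: 0.0133
```

```bash
python3 st.py
```

```text
[ 0.5385 -0.1428  0.1772] yaw 82.15 F [0.2 1.2 4.2] M [ 0.21 -0.11 -0.  ] 0.013267842492732967 9.6833
```

The force matches the spring law: 6.6 N net at about 5.3 mm depth. The lugs are in the slots. Continuing gently.

>>> {"op": "jog_arm", "data": {"travel": [[0,0,-0.001],[0,0,-0.001],[0,0,-0.001],[0,0,0]], "dr": [[0,0,0],[0,0,0],[0,0,0],[0,0,0]]}}

```text
time_s: 10.02
position: [0.5385, -0.1428, 0.1743]
tool_rot: [[0.137, 0.991, 0.0], [0.991, -0.137, 0.0], [0.0, 0.0, -1.0]]
ft_force: [-0.0, 1.9, 4.7]
grip_width: 0.0131
```

>>> {"op": "jog_arm", "data": {"travel": [[0,0,-0.001],[0,0,-0.001],[0,0,-0.001],[0,0,0]], "dr": [[0,0,0],[0,0,0],[0,0,0],[0,0,0]]}}

```text
time_s: 10.35
position: [0.5385, -0.1428, 0.1715]
tool_rot: [[0.137, 0.991, 0.0], [0.991, -0.137, 0.0], [0.0, 0.0, -1.0]]
ft_force: [-1.0, 1.0, 7.6]
grip_width: 0.013
```

```bash
python3 st.py
```

```text
[ 0.5385 -0.1428  0.1715] yaw 82.15 F [-1.   1.   7.6] M [0.41 0.03 0.03] 0.013036634476843204 10.35
```

>>> {"op": "jog_arm", "data": {"travel": [[0,0,-0.001],[0,0,-0.001],[0,0,0]], "dr": [[0,0,0],[0,0,0],[0,0,0]]}}

```text
time_s: 10.6
position: [0.5385, -0.1429, 0.1697]
tool_rot: [[0.137, 0.991, 0.0], [0.991, -0.137, -0.0], [-0.0, 0.0, -1.0]]
ft_force: [-0.9, 1.4, 7.8]
grip_width: 0.0133
```

```bash
python3 st.py
```

```text
[ 0.5385 -0.1429  0.1697] yaw 82.15 F [-0.9  1.4  7.8] M [0.45 0.1  0.03] 0.013254012277757805 10.6
```

>>> {"op": "jog_arm", "data": {"travel": [[0,0,-0.001],[0,0,-0.0007],[0,0,0]], "dr": [[0,0,0],[0,0,0],[0,0,0]]}}

```text
time_s: 10.85
position: [0.5385, -0.1428, 0.1681]
tool_rot: [[0.137, 0.991, 0.0], [0.991, -0.137, -0.0], [-0.0, 0.0, -1.0]]
ft_force: [-2.0, 1.8, 8.3]
grip_width: 0.0131
```

```bash
python3 st.py
python3 - <<'E'
from ov import *
S=snap('scene','scene4')
cv2.imwrite('pics/v4.png',draw(S,[],250,180,50,60,9,''))
E
```

```text
[ 0.5385 -0.1428  0.1681] yaw 82.15 F [-2.   1.8  8.3] M [ 0.48  0.13 -0.04] 0.013052421210152697 10.85
```

View pics/v4.png

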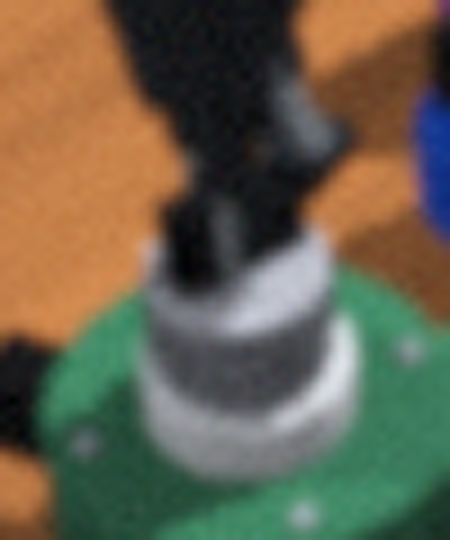

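The canister is sunk almost to the rim. Starting the clockwise twist with a small step.

>>> {"op": "jog_arm", "data": {"travel": [[0,0,0],[0,0,0],[0,0,0]], "dr": [[0,0,-0.05],[0,0,-0.05],[0,0,0]]}}

```text
time_s: 11.15
position: [0.5388, -0.1431, 0.1684]
tool_rot: [[0.237, 0.971, 0.001], [0.971, -0.237, -0.001], [-0.0, 0.002, -1.0]]
ft_force: [0.2, 1.5, 9.0]
grip_width: 0.0132
```

```bash
python3 st.py
```

```text
[ 0.5388 -0.1431  0.1684] yaw 76.27 F [0.2 1.5 9. ] M [ 0.35  0.01 -0.03] 0.013222660379690866 11.15
```

>>> {"op": "jog_arm", "data": {"travel": [[0,0,0],[0,0,0],[0,0,0]], "dr": [[0,0,-0.05],[0,0,-0.05],[0,0,0]]}}

```text
time_s: 11.4
position: [0.5389, -0.1432, 0.1684]
tool_rot: [[0.333, 0.943, 0.002], [0.943, -0.333, -0.001], [-0.0, 0.002, -1.0]]
ft_force: [0.2, 0.6, 8.6]
grip_width: 0.0132
```

```bash
python3 st.py
```

```text
[ 0.5389 -0.1432  0.1684] yaw 70.54 F [0.2 0.6 8.6] M [ 0.13 -0.09 -0.  ] 0.013173054337006482 11.4
```

It turns freely. Continuing.

>>> {"op": "jog_arm", "data": {"travel": [[0,0,0],[0,0,0],[0,0,0],[0,0,0],[0,0,0],[0,0,0],[0,0,0],[0,0,0],[0,0,0]], "dr": [[0,0,-0.07],[0,0,-0.07],[0,0,-0.07],[0,0,-0.07],[0,0,-0.07],[0,0,-0.07],[0,0,-0.07],[0,0,-0.07],[0,0,0]]}}

```text
time_s: 12.15
position: [0.539, -0.1435, 0.1686]
tool_rot: [[0.784, 0.621, 0.002], [0.621, -0.784, -0.002], [0.001, 0.003, -1.0]]
ft_force: [0.0, -0.4, 8.4]
grip_width: 0.0132
```

```bash
python3 st.py
```

```text
[ 0.539  -0.1435  0.1686] yaw 38.39 F [ 0.  -0.4  8.4] M [-0.12 -0.1  -0.07] 0.013202057021114443 12.15
```

>>> {"op": "jog_arm", "data": {"travel": [[0,0,0],[0,0,0],[0,0,0],[0,0,0],[0,0,0],[0,0,0],[0,0,0],[0,0,0],[0,0,0]], "dr": [[0,0,-0.07],[0,0,-0.07],[0,0,-0.07],[0,0,-0.07],[0,0,-0.07],[0,0,-0.07],[0,0,-0.07],[0,0,-0.07],[0,0,0]]}}

```text
time_s: 12.9
position: [0.539, -0.1436, 0.1685]
tool_rot: [[0.994, 0.11, 0.002], [0.11, -0.994, -0.002], [0.002, 0.002, -1.0]]
ft_force: [0.3, -0.7, 8.9]
grip_width: 0.0131
```

```bash
python3 st.py
```

```text
[ 0.539  -0.1436  0.1685] yaw 6.3 F [ 0.3 -0.7  8.9] M [-0.21  0.   -0.05] 0.013069170322644477 12.9
```

>>> {"op": "jog_arm", "data": {"travel": [[0,0,0],[0,0,0],[0,0,0],[0,0,0],[0,0,0],[0,0,0]], "dr": [[0,0,-0.05],[0,0,-0.05],[0,0,-0.05],[0,0,-0.05],[0,0,-0.05],[0,0,0]]}}

```text
time_s: 13.4
position: [0.539, -0.1437, 0.1685]
tool_rot: [[0.99, -0.138, 0.002], [-0.138, -0.99, -0.002], [0.002, 0.002, -1.0]]
ft_force: [0.9, -1.1, 9.5]
grip_width: 0.0129
```

```bash
python3 st.py
```

```text
[ 0.539  -0.1437  0.1685] yaw -7.96 F [ 0.9 -1.1  9.5] M [-0.22 -0.01 -0.03] 0.012899057084227077 13.4
```

>>> {"op": "jog_arm", "data": {"travel": [[0,0,0],[0,0,0],[0,0,0]], "dr": [[0,0,-0.02],[0,0,-0.015],[0,0,0]]}}

```text
time_s: 13.65
position: [0.539, -0.1437, 0.1685]
tool_rot: [[0.985, -0.171, 0.002], [-0.171, -0.985, -0.002], [0.002, 0.002, -1.0]]
ft_force: [0.1, -1.7, 8.0]
grip_width: 0.0133
```

```bash
python3 st.py
```

```text
[ 0.539  -0.1437  0.1685] yaw -9.86 F [ 0.1 -1.7  8. ] M [-0.27 -0.01 -0.01] 0.013333227388147557 13.65
```

>>> {"op": "jog_arm", "data": {"travel": [[0,0,0],[0,0,0]], "dr": [[0,0,-0.02],[0,0,0]]}}

```text
time_s: 13.82
position: [0.539, -0.1437, 0.1685]
tool_rot: [[0.982, -0.191, 0.002], [-0.191, -0.982, -0.002], [0.002, 0.002, -1.0]]
ft_force: [0.3, -1.3, 8.7]
grip_width: 0.0134
```

```bash
python3 st.py
```

```text
[ 0.539  -0.1437  0.1685] yaw -11.01 F [ 0.3 -1.3  8.7] M [-0.3   0.01  0.02] 0.013424138596752523 13.8167
```

>>> {"op": "jog_arm", "data": {"travel": [[0,0,0],[0,0,0]], "dr": [[0,0,-0.02],[0,0,0]]}}

```text
time_s: 13.98
position: [0.539, -0.1436, 0.1685]
tool_rot: [[0.978, -0.21, 0.002], [-0.21, -0.978, -0.002], [0.002, 0.002, -1.0]]
ft_force: [1.0, -0.1, 8.4]
grip_width: 0.0128
```

```bash
python3 st.py
```

```text
[ 0.539  -0.1436  0.1685] yaw -12.14 F [ 1.  -0.1  8.4] M [-0.17 -0.05  0.13] 0.012770055339342865 13.9833
```

>>> {"op": "jog_arm", "data": {"travel": [[0,0,0],[0,0,0]], "dr": [[0,0,-0.015],[0,0,0]]}}

```text
time_s: 14.15
position: [0.539, -0.1435, 0.1685]
tool_rot: [[0.974, -0.224, 0.002], [-0.224, -0.974, -0.002], [0.002, 0.001, -1.0]]
ft_force: [0.3, -1.1, 9.0]
grip_width: 0.013
```

```bash
python3 st.py
```

```text
[ 0.539  -0.1435  0.1685] yaw -12.97 F [ 0.3 -1.1  9. ] M [-0.15 -0.05  0.26] 0.013001270755311921 14.15
```

The stop is felt at about -11.7°. Backing off 5° to centre on the notches, then easing up.

>>> {"op": "jog_arm", "data": {"travel": [[0,0,0],[0,0,0],[0,0,0],[0,0,0]], "dr": [[0,0,0.04],[0,0,0.04],[0,0,0.02],[0,0,0]]}}

```text
time_s: 14.48
position: [0.5389, -0.1434, 0.1684]
tool_rot: [[0.992, -0.125, 0.002], [-0.125, -0.992, -0.002], [0.002, 0.001, -1.0]]
ft_force: [0.4, 0.9, 8.8]
grip_width: 0.0129
```

```bash
python3 st.py
```

```text
[ 0.5389 -0.1434  0.1684] yaw -7.17 F [0.4 0.9 8.8] M [-0.06  0.11  0.04] 0.012889974080822382 14.4833
```

>>> {"op": "jog_arm", "data": {"travel": [[0,0,0.001],[0,0,0.001],[0,0,0.001],[0,0,0]], "dr": [[0,0,0],[0,0,0],[0,0,0],[0,0,0]]}}

```text
time_s: 14.82
position: [0.5388, -0.1434, 0.1714]
tool_rot: [[0.992, -0.126, 0.001], [-0.126, -0.992, -0.002], [0.002, 0.001, -1.0]]
ft_force: [0.5, 0.3, 6.3]
grip_width: 0.013
```

```bash
python3 st.py
```

```text
[ 0.5388 -0.1434  0.1714] yaw -7.23 F [0.5 0.3 6.3] M [-0.13  0.06  0.07] 0.012988319569075178 14.8167
```

>>> {"op": "jog_arm", "data": {"travel": [[0,0,0.001],[0,0,0]], "dr": [[0,0,0],[0,0,0]]}}

```text
time_s: 14.98
position: [0.5388, -0.1434, 0.1723]
tool_rot: [[0.992, -0.126, 0.001], [-0.126, -0.992, -0.002], [0.001, 0.001, -1.0]]
ft_force: [0.6, -0.2, 6.6]
grip_width: 0.0127
```

```bash
python3 st.py
```

```text
[ 0.5388 -0.1434  0.1723] yaw -7.23 F [ 0.6 -0.2  6.6] M [-0.14 -0.03  0.05] 0.012738772266295198 14.9833
```

>>> {"op": "jog_arm", "data": {"travel": [[0,0,0.0007],[0,0,0]], "dr": [[0,0,0],[0,0,0]]}}

```text
time_s: 15.15
position: [0.5388, -0.1434, 0.1728]
tool_rot: [[0.992, -0.126, 0.001], [-0.126, -0.992, -0.001], [0.001, 0.001, -1.0]]
ft_force: [0.6, 0.2, 5.7]
grip_width: 0.013
```

```bash
python3 st.py
```

```text
[ 0.5388 -0.1434  0.1728] yaw -7.23 F [0.6 0.2 5.7] M [-0.13 -0.1   0.05] 0.012951073461741706 15.15
```

>>> {"op": "jog_arm", "data": {"travel": [[0,0,0.0007],[0,0,0]], "dr": [[0,0,0],[0,0,0]]}}

```text
time_s: 15.32
position: [0.5388, -0.1434, 0.1729]
tool_rot: [[0.992, -0.126, 0.001], [-0.126, -0.992, -0.001], [0.001, 0.001, -1.0]]
ft_force: [2.5, -1.9, 1.9]
grip_width: 0.0131
```

```bash
python3 st.py
```

```text
[ 0.5388 -0.1434  0.1729] yaw -7.23 F [ 2.5 -1.9  1.9] M [-0.41 -0.36  0.01] 0.013079843208395876 15.3167
```

The load is now carried by the notches at TCP z 0.1729, exactly the lock level. Easing off slightly, then opening.

>>> {"op": "jog_arm", "data": {"travel": [[0,0,-0.0005],[0,0,0]], "dr": [[0,0,0],[0,0,0]]}}

```text
time_s: 15.48
position: [0.5388, -0.1433, 0.1729]
tool_rot: [[0.992, -0.126, 0.001], [-0.126, -0.992, -0.001], [0.001, 0.001, -1.0]]
ft_force: [0.9, -1.0, 4.6]
grip_width: 0.0129
```

>>> {"op": "jog_arm", "data": {"travel": [[0,0,0],[0,0,0],[0,0,0],[0,0,0],[0,0,0],[0,0,0]], "dr": [[0,0,0],[0,0,0],[0,0,0],[0,0,0],[0,0,0],[0,0,0]], "jaw": 0.05}}

```text
time_s: 15.98
position: [0.5384, -0.1428, 0.1724]
tool_rot: [[0.992, -0.126, -0.0], [-0.126, -0.992, 0.0], [-0.0, -0.0, -1.0]]
ft_force: [1.1, 0.9, 0.1]
grip_width: 0.0501
```

```bash
python3 st.py
```

```text
[ 0.5384 -0.1428  0.1724] yaw -7.23 F [1.1 0.9 0.1] M [-0.05  0.03 -0.03] 0.05006915235557955 15.9833
```

>>> {"op": "jog_arm", "data": {"travel": [[0,0,0.003],[0,0,0.006],[0,0,0.01],[0,0,0.012],[0,0,0.012],[0,0,0.012],[0,0,0.012],[0,0,0.012],[0,0,0.012],[0,0,0.01],[0,0,0],[0,0,0]], "dr": [[0,0,0],[0,0,0],[0,0,0],[0,0,0],[0,0,0],[0,0,0],[0,0,0],[0,0,0],[0,0,0],[0,0,0],[0,0,0],[0,0,0]]}}

```text
time_s: 16.98
position: [0.5385, -0.1429, 0.2743]
tool_rot: [[0.992, -0.126, 0.001], [-0.126, -0.992, -0.001], [0.001, 0.001, -1.0]]
ft_force: [-0.7, 0.2, -0.7]
grip_width: 0.05
```

>>> {"op": "jog_arm", "data": {"travel": [[-0.012,0,0],[-0.02,0,0],[-0.02,0,0],[-0.02,0,0],[-0.02,0,0],[-0.02,0,0],[-0.02,0,0],[0,0,0],[0,0,0]], "dr": [[0,0,0],[0,0,0],[0,0,0],[0,0,0],[0,0,0],[0,0,0],[0,0,0],[0,0,0],[0,0,0]]}}

```text
time_s: 17.73
position: [0.406, -0.1428, 0.2735]
tool_rot: [[0.992, -0.127, 0.0], [-0.127, -0.992, 0.0], [0.0, -0.0, -1.0]]
ft_force: [0.6, 0.3, -0.3]
grip_width: 0.0501
```

```bash
python3 st.py
python3 - <<'E'
from ov import *
T=snap('top','top5');S=snap('scene','scene5')
p=(.539,-.1436);y=np.radians(-7.2);z=.1045
P=[(ring(p,.032,z+.061),(0,0,255))]+[(b,(0,255,255)) for b in box(p,y,z+.061,z+.099,.026,.007)]+[(ring(p,.037,.114),(255,0,255))]
a=draw(S,[],250,170,50,60,8,'');b=draw(S,P,250,170,50,60,8,'')
cv2.imwrite('pics/v5.png',np.hstack([a,b]))
a=draw(T,[],345,205,50,60,8,'');b=draw(T,P,345,205,50,60,8,'')
cv2.imwrite('pics/v5t.png',np.hstack([a,b]))
E
```

```text
[ 0.406  -0.1428  0.2735] yaw -7.28 F [ 0.6  0.3 -0.3] M [-0.02 -0.05  0.04] 0.05009779920558428 17.7333
```

View pics/v5.png

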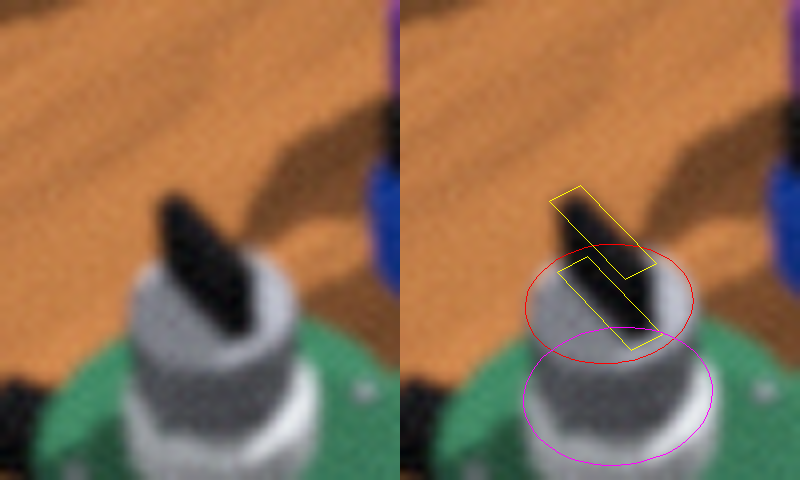

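View pics/v5t.png

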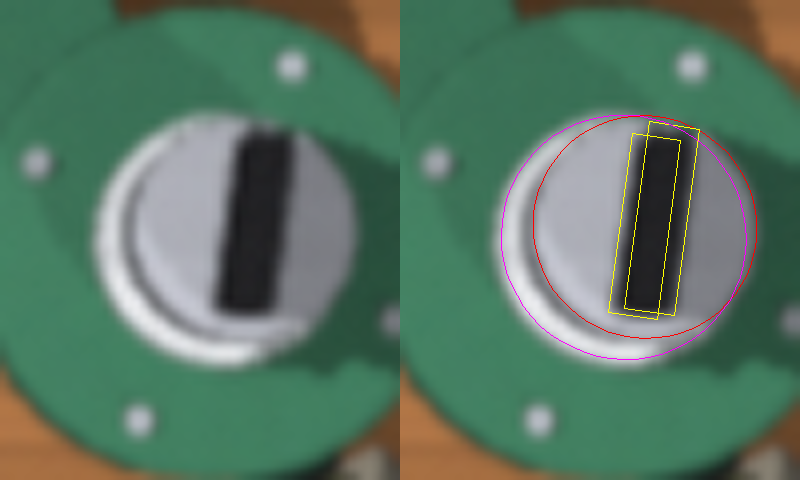

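View pics/scene5.png

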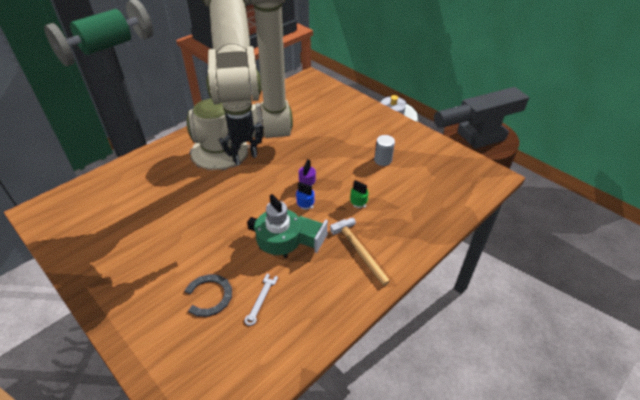

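The canister stands in the collar at lock level and locked angle, with its bar at about -7° to -8°. Had it been loose it would stand about 10 mm (3 px) higher. The bystanders appear where they were, and the gripper is clear of everything.

```bash
python3 -c "
from rig import *
print(close_job())"
```

```text
the job is handed in; nothing more can be done
None
```

I fitted the steel canister onto the blower and locked it in the collar, then handed the job in at about 18 s.

- **Insertion:** I saw the slots at about 82° in world and felt the lugs drop in. The push then followed the spring law, 6.6 N net at about 5.3 mm depth. The contact force on the blower read about 12 N at most during the job.
- **Twist:** I turned it clockwise until the stop was felt at about 95° (moment under 0.3 N m), then backed off 5° to centre it on the notches.
- **Lock:** Easing up, the load went onto the notches at the expected lock level (9.5 mm below the rim). I then let go and backed the arm away.
- **Last checks:** In both pictures the canister stands at lock height with its bar at about -7°. The wrist force is about zero, and the bystanders appear where they were.
- **Disagreements:**
  - The scene camera reads about 1 px (3 mm) off the top camera, so I relied on the top view for position.
  - My two-view height for the grip bar came out about 10 mm low from a poor pixel pick. I used the stated heights there, and the grasp and contact heights bore them out.
  - On first contact there was a side force of about 3 N, which went away after a shift of about 1 mm.

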